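# Set the polariser ring of a lamp inspection stage and take the reading

## Task

A halogen lamp stands on the polarised-light stage, ready for a strain check. With the outside of the closed fingers, gently push the ring's blue-knobbed lever around its arc until the lever lies over the red mark on the scale, then press the green button right down to take the reading and let it come back up. Do not pinch the lever, do not press the button before the ring is set, and leave the red mark, the lamps, the tweezers and the tray where they are.

Things in the scene. Friction and masses are not known exactly. Their poses are not given: they have to be found in the camera images.
- stage: White round light stage, fixed: disc 236 mm across, 34 mm high, with a 30 mm high console on its +y side. Origin on the disc's axis at bench level; its x axis is the scale's middle (ticks every 10 degrees, -80 to 80, far side from the robot at yaw 0). Angles grow counterclockwise from above. Mid window 100 mm across, 38 mm above the bench, carries a lamp.
- ring: Black ring (radius 54 to 84 mm, top 46 mm above the bench) with lever, turning on the stage's vertical axis, +-77 degrees. Origin as the stage's, x along the lever. Lever bar 6 mm wide, 44 to 50 mm above the bench. Friction holds it where left; 1 to 1.5 N at the knob moves it. Starts 0.5 to 2.2 rad clockwise of the red mark: push it counterclockwise seen from above.
- lever_knob (a point): On the axis of the blue knob, 135 mm from the ring's axis and 70 mm above the bench. The knob reaches from 44 to 85 mm above the bench; beneath it is only the bench.
- lever_line (a point): Point on the lever bar's top centre line, 105 mm from the ring's axis, 50 mm above the bench. It is to come over mark_line.
- mark_line (a point): Centre of the top of the red mark, 105 mm from the ring's axis, 40 mm above the bench. The mark is a red block 12 mm wide along the scale, 28 mm long radially and 6 mm thick; the lever passes 4 mm above it. It is stiffly clamped to the scale and must stay there.
- button (a joint): Travel of the green push button in m: 0 up, 0.006 fully pressed; about 5 N presses it fully, and a spring brings it back.
- button_top (a point): Centre of the top of the green button, 28 mm in diameter, on the console at (-20, +155) mm from the stage's axis in the stage's frame. It is pressed straight down.
- lamp_test: Halogen lamp standing in the middle of the stage: white ceramic base 26 x 18 x 20 mm under a clear bulb 17 mm in diameter, 55 mm tall in all. Origin at the centre of its underside, z up. Loose.
- lamp_spare: Another such lamp, standing loose on the bench beyond the right (-y) part of the stage. Origin at the centre of its underside, z up.
- tweezers: Steel tweezers lying on the bench right (-y) of the stage, 135 mm long along their x, 12 mm wide, 6 mm high. Origin near mid length, at the underside. Loose.
- tray: Stainless tray with lamps, 260 x 180 x 35 mm, on the bench to the right (-y). Origin at the centre of its underside. Loose, 0.9 kg.
There are look-alikes about, which are no part of the job. What is shaped like the lamp_test but yellow is not meant.

How it is judged (in metres and radians):
On the way, in this order (a step that is already met when the one before it is completed fails the run):
1. the lever lies over the red mark (horizontal distance between lever_line and mark_line below 0.005 m), for 0.3 s.
2. the green button is pressed down with the lever over the mark (value of joint button above 0.004 m and horizontal distance between lever_line and mark_line below 0.005 m), for 0.05 s.
At the end, for the whole second after the job is handed in: The lever's centre line is within 5 mm (at 105 mm radius, about 2.7 degrees) of the centre of the red mark, the button is back up, and the mark (4 mm), both lamps (10 mm on the stage, 15 mm on the bench, upright), tweezers and tray (15 mm) are where they were (horizontal distance between lever_line and mark_line below 0.005 m and value of joint button below 0.002 m and distance of mark_line from where it was at the start of the episode below 0.004 m and distance of lamp_test from where it was at the start of the episode below 0.01 m and angle between each of lamp_test, lamp_spare's own z axis and vertical below 0.2 rad and distance of each of lamp_spare, tweezers, tray from where it was at the start of the episode below 0.015 m); the robot touches nothing.
It fails at once if the button is pressed while the lever is not over the mark (value of joint button above 0.003 m and horizontal distance between lever_line and mark_line above 0.006 m).
It fails at once if the lever or ring is pinched or shoved with more than 15 N (contact force between ring and anything else above 15 N).
It fails at once if the red mark is shifted (distance of mark_line from where it was at the start of the episode above 0.004 m).
It fails at once if a lamp is moved, lifted or tipped (distance of lamp_test from where it was at the start of the episode above 0.01 m or distance of lamp_spare from where it was at the start of the episode above 0.015 m or angle between any of lamp_test, lamp_spare's own z axis and vertical above 0.3 rad).
It fails at once if the tweezers or the tray are moved or lifted (distance of any of tweezers, tray from where it was at the start of the episode above 0.015 m).
It also fails if it takes over 50 s, if anything falls off the work surface, if the arm or the gripper's body presses on something with over 40 N, if the wrist force passes 120 N, or if a joint passes its speed limit or range.

## Robot

A 6-joint arm with a two-finger parallel gripper is mounted at the origin on the work surface. World frame = base frame: x ahead of the robot, y to its left, z up, the work surface at z = 0. Lengths are in mm, angles in rad, forces in N, time in s.
With the tool pointing down it reaches from about 375 to 750 mm from the base axis. Payload 9 kg.
Tool frame: the origin (TCP) lies on the centre line of the jaws, within the pads' length; the fingertips stand tip_reach ahead of it and the grasp point (between the pads) lies 6 mm ahead of it (tip_reach is the distance from the TCP to the fingertips, in mm); z points along the fingers, y is the direction in which the jaws open and shut (so a half turn about z gives the same grasp; the last joint's range is limited). The gripper opens to 85 mm and grips with 20 to 120 N. Pads are 22 mm wide; open, the fingers measure 114 mm over their backs; the gripper's body (76 mm by 85 mm) begins 54 mm behind the grasp point. The pads swing forward as they close: fully open they stand 13 mm farther back than shut.
Start: joints at [-1.503, 0.104, 0.097, 1.564, 0, 1.353], TCP at [169.164, -575.689, 256.331] pointing down, gripper open.
Joint ranges: [-2.99, 2.99], [-0.84, 1.86], [-1.1, 1.16], [-1.84, 2.11], [-1.51, 1.56], [-3.14, 3.14]. Speed limits (rad/s): [2.22, 2.22, 2.57, 3.14, 3.14, 3.14].

## Interface

Orientations are given as a unit quaternion [x, y, z, w].
In Python, from cell import sense, read_camera, finish_job, tip_reach gives the robot as it stands.
- The arm moves only by the tool send_rows, never from a script. Its argument "rows" is a list of rows, each a list of 7 numbers: the shift along the tool's x, y, z scaled (see below), then the turn, a rotation vector about the tool's x, y, z scaled (see below), then the opening, from 0 (shut) to 1 (fully open). A call has 1 to 20 rows; each row is the pose to reach, as a shift and turn from the pose commanded when the call began, along the tool's axes at that moment, turning the shorter way round; what a row does not reach only later rows make up. The controller multiplies each number of a shift by 0.1 m and each number of a turn by 180 degrees. A row lasts 1/12 s, in which the tool goes at most 41.7 mm and 7.16 degrees, less where a joint would pass 70% of its speed; a pose out of reach is approached as far as the arm can. A call with a number of a shift or a turn outside -1 to 1 is refused whole. A call with a gripper value outside its range is refused whole. The fingers move at their own pace and stop on an object; the grip force is fixed at half the most. Time passes only in rows, so rows that repeat a pose let the fingers close. It gives the time, the measured TCP pose, the force and the opening at its end, in the units of the state.
- sense(): the state, without advancing time (a new reading comes with each control period).
- read_camera(name): name is "side" or "top"; returns a dict with "frame" (420x560x3 uint8, red, green, blue), "K" (3x3 intrinsics, pixels), "dist_coeffs" ([k1, k2, p1, p2, k3] as OpenCV has them; the pictures are not rectified), "world_from_camera" (4x4, takes a point from camera to world coordinates). Camera axes: x right, y up, looking along -z (the intrinsics and any distortion apply to the point x, -y, -z); pixel columns grow to the right and rows downward; lengths in mm; the calibration is good to about 2 mm. A picture is of the moment at which its call begins. There is no depth.
- finish_job(): hands the job in, once; it reports no verdict.
The state is a dict: "time": time; "joint_pos": joint angles; "qd": joint speeds; "tau": joint torques, N m; "tool_pos": TCP position; "tool_rot": TCP orientation; "wrist_force": force on the tool from outside, world axes, zero at the start; "moment": the same for the moment, N m; "width": finger opening in mm.
Only numpy, scipy, OpenCV 4.12 (cv2) and the standard library are available. Lean on these libraries where they do the work, as an engineer would, in place of code of your own. Each camera call takes 0.05 s, during which the arm holds its last target. There are 200 camera calls.

## Working session

There is one attempt and no reset: what is moved stays moved. The work goes in short steps, Python scripts to look and compute and a tool call to move; the robot and the scene stay as the last step left them, time stands still between calls to the robot, and variables do not carry over. Pictures are saved under pics/ and viewed, about 8 in all and at most 12, crops included, and the job is handed in when it is done.

Besides the shell and the picture viewer there is one more tool, called as name(argument=value, ...) on one line, values as JSON. send_rows: Moves the arm, as the interface text tells. Its arguments: {"type":"object","properties":{"rows":{"type":"array"}},"required":["rows"]}

```bash
mkdir -p pics; ls; python3 - <<'E'
from cell import *
import cv2
print(sense(), tip_reach)
for n in("top","side"):
    c=read_camera(n); cv2.imwrite(f"pics/{n}0.png",c["frame"][:,:,::-1]); print(n,c["K"],c["dist_coeffs"],c["world_from_camera"])
E
```

```text
pics
{'time': 0.0, 'joint_pos': array([-1.50269604e+00,  1.04667104e-01,  9.64473435e-02,  1.56388921e+00,
       -1.00535040e-05,  1.35311660e+00]), 'qd': array([-0.00160074,  0.00117802,  0.00048628,  0.00059259, -0.00010217,
       -0.00074397]), 'tau': array([ 2.27002216e-03, -5.56925261e+01,  5.03653729e+01,  1.66010647e-02,
       -2.08817655e-04,  8.09839747e-06]), 'tool_pos': array([ 169.14049662, -575.35023331,  255.52908395]), 'tool_rot': array([ 9.89808367e-01,  1.42404234e-01,  4.40277041e-05, -6.54863038e-04]), 'wrist_force': array([-0.6339763 , -0.66693683,  0.34439385]), 'moment': array([ 0.01993876, -0.00996   , -0.01093975]), 'width': 85.74201244672552} 25.0
top [[424.194289     0.         279.96114125]
 [  0.         424.194289   209.92820706]
 [  0.           0.           1.        ]] [0.02131104 0.         0.         0.         0.        ] [[-1.39326209e-01  9.65101042e-01 -2.21739006e-01  3.56143367e+02]
 [-9.90242461e-01 -1.36430365e-01  2.84011416e-02 -1.11834505e+02]
 [-2.84196210e-03  2.23532402e-01  9.74692356e-01  1.06317331e+03]
 [ 0.00000000e+00  0.00000000e+00  0.00000000e+00  1.00000000e+00]]
side [[419.00644623   0.         277.55097807]
 [  0.         419.00644623 208.35714015]
 [  0.           0.           1.        ]] [-0.04895368  0.          0.          0.          0.        ] [[-9.87412503e-01  1.10786583e-01 -1.12884378e-01  4.52585340e+02]
 [-1.58164983e-01 -6.94432242e-01  7.01959899e-01  4.41023939e+02]
 [-6.22812451e-04  7.10978336e-01  7.03213636e-01  6.58210718e+02]
 [ 0.00000000e+00  0.00000000e+00  0.00000000e+00  1.00000000e+00]]
```

View pics/top0.png

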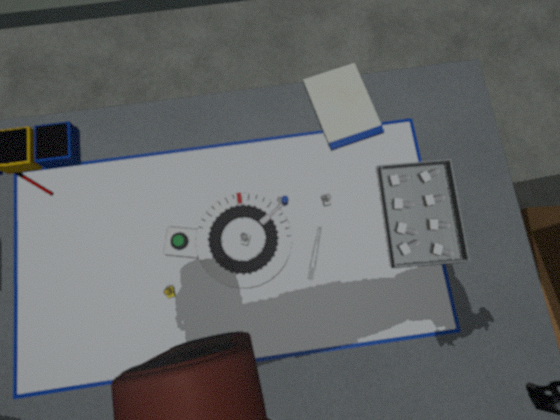

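View pics/side0.png

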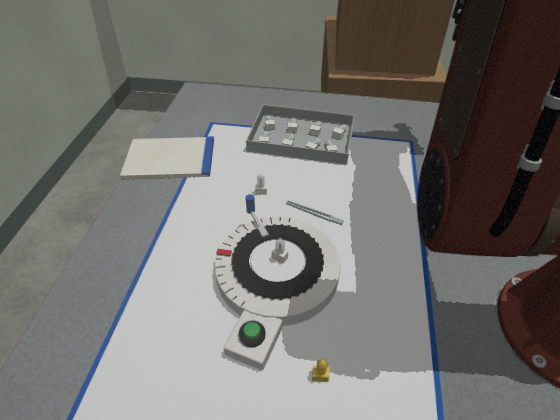

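Top view: the blue knob is at (284,200), the red mark at (239,198), the green button at (179,240), the test lamp at (245,239), the spare at (326,199) and the tweezers at (316,252).

Side view: knob (250,203), mark (223,252), button (252,330).

Look-alikes:
- Yellow lamp, top (169,291)
- Red pen, top (37,184)
- Blue box (57,143) and blue book edge (355,135), top
- Tray lamps

My choice is the blue knob on the ring's lever, the red block on the scale and the green button on the console. Next I'll measure them and check with one close crop.

```bash
cat > h.py <<'E'
import numpy as np, cv2
from cell import *
from scipy.optimize import least_squares
def proj(c,P):
    W=np.linalg.inv(c["world_from_camera"]); P=np.atleast_2d(P)
    q=P@W[:3,:3].T+W[:3,3]; q=q*[1,-1,-1]
    return cv2.projectPoints(q,np.zeros(3),np.zeros(3),c["K"],np.array(c["dist_coeffs"]))[0][:,0]
def ray(c,uv,z):
    p=cv2.undistortPoints(np.array([[uv]],float),c["K"],np.array(c["dist_coeffs"]))[0,0]
    M=c["world_from_camera"]; d=M[:3,:3]@[p[0],-p[1],-1]; o=M[:3,3]
    return o+d*(z-o[2])/d[2]
def blob(c,col,near,r=16):
    f=c["frame"].astype(float); R,G,B=f[...,0],f[...,1],f[...,2]
    e={"r":R-np.maximum(G,B),"g":G-np.maximum(R,B),"b":B-np.maximum(R,G)}[col]
    v,u=np.mgrid[:420,:560]; w=np.where((np.hypot(u-near[0],v-near[1])<r)&(e>35),e,0)
    return np.array([(u*w).sum(),(v*w).sum()])/max(w.sum(),1e-9), int((w>0).sum())
E
python3 - <<'E'
from h import *
T,S=read_camera("top"),read_camera("side")
N={"top":dict(r=(239,198),g=(179,240),b=(284,200)),"side":dict(r=(223,252),g=(252,330),b=(250,203))}
obs={}
for n,c in(("top",T),("side",S)):
    for k in "rgb":
        obs[n,k],a=blob(c,k,N[n][k]); print(n,k,obs[n,k].round(1),a, ray(c,obs[n,k],{"r":40,"g":40,"b":66}[k]).round(1))
def pts(p):
    x,y,yaw,m,l,zb=p; e=lambda a,r,z:[x+r*np.cos(a),y+r*np.sin(a),z]
    c,s=np.cos(yaw),np.sin(yaw)
    return dict(r=e(yaw+m,105,39),b=e(yaw+l,135,66),g=[x-20*c-155*s,y-20*s+155*c,zb])
def res(p):
    P=pts(p); return np.concatenate([proj(c,P[k])[0]-obs[n,k] for n,c in(("top",T),("side",S)) for k in "rgb"])
s=least_squares(res,[440,-60,0,0.1,-.7,38]); print(s.x.round(3),s.fun.round(2)); print({k:np.round(v,1) for k,v in pts(s.x).items()})
im=np.hstack([cv2.resize(T["frame"][170:310,150:350],None,fx=2,fy=2,interpolation=3) ,cv2.resize(S["frame"][180:380,200:350],None,fx=1.4,fy=1.4,interpolation=3)[:280]])
cv2.imwrite("pics/crop.png",cv2.resize(im[:,:,::-1],None,fx=1.25,fy=1.25))
E
```

```text
top r [238.8 197.5] 39 [634.6 -44.6  40. ]
top g [177.8 239.9] 81 [549.7 114.9  40. ]
top b [284.5 199. ] 30 [ 608.4 -155.6   66. ]
side r [223.6 251.6] 75 [634.6 -44.5  40. ]
side g [251.4 328.9] 190 [549.7 106.6  40. ]
side b [249.5 196.9] 37 [ 610.2 -174.4   66. ]
[ 5.32009e+02 -4.64420e+01 -2.33000e-01  2.46000e-01 -7.54000e-01
  4.64080e+01] [ 0.13 -0.83  1.88 -0.23  1.56  0.6  -1.07 -0.08  0.32 -0.56  0.28  5.25]
{'r': array([637. , -45.1,  39. ]), 'b': array([ 606.4, -159.1,   66. ]), 'g': array([548.4, 109. ,  46.4])}
```

View pics/crop.png

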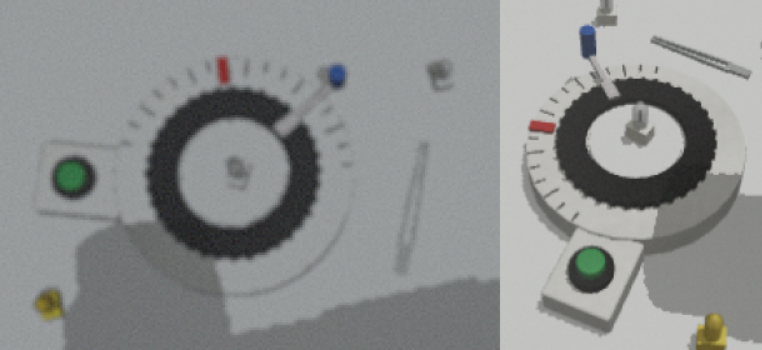

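The crop confirms the choice: knob (337,76) on the lever, red mark (223,70) on the scale, green button (73,177). The blue mask only caught the lit top of the knob, so I'll lower its threshold and refit with the ring included.

```bash
sed -i 's/(e>35)/(e>(18 if col=="b" else 35))/' h.py; cat > fit.py <<'E'
from h import *
def fit(T,S,near=None,x0=None):
    N=near or {"top":dict(r=(239,198),g=(179,240),b=(284,200)),"side":dict(r=(223,252),g=(252,330),b=(250,203))}
    C={"top":T,"side":S}; obs={}
    for n,c in C.items():
        for k in "rgb": obs[n,k],a=blob(c,k,N[n][k]); print(n,k,obs[n,k].round(1),a)
        g=c["frame"].max(2); u0=(243,239) if n=="top" else (278,261)
        v,u=np.mgrid[:420,:560]; m=((g<75)&(np.hypot(u-u0[0],v-u0[1])<55)).astype(np.uint8)
        _,lab,st,_=cv2.connectedComponentsWithStats(m); i=1+st[1:,4].argmax()
        cn=cv2.findContours((lab==i).astype(np.uint8),0,1)[0]; h=cv2.convexHull(max(cn,key=len)); E=cv2.fitEllipse(h); print(n,"ring",E); obs[n,"o"]=np.array(E[0])
    t=np.linspace(0,6.283,60,False)
    def pts(p):
        x,y,yaw,m,l,zb=p; e=lambda a,r,z:[x+r*np.cos(a),y+r*np.sin(a),z]
        c,s=np.cos(yaw),np.sin(yaw)
        return dict(r=e(m,105,39),b=e(l,135,65),g=[x-20*c-155*s,y-20*s+155*c,zb])
    def res(p):
        P=pts(p); r=[proj(c,P[k])[0]-obs[n,k] for n,c in C.items() for k in "rgb"]
        for n,c in C.items():
            q=proj(c,np.c_[p[0]+84*np.cos(t),p[1]+84*np.sin(t),46+0*t]); r.append(np.array(cv2.fitEllipse(q.astype(np.float32))[0])-obs[n,"o"])
        return np.concatenate(r)
    s=least_squares(res,x0 or [532,-46,-.2,0,-.9,43],x_scale=[10,10,.1,.1,.1,10],diff_step=1e-4); print(s.x.round(3)); print(s.fun.reshape(-1,2).round(1).tolist()); print({k:np.round(v,1).tolist() for k,v in pts(s.x).items()})
    return s.x
if __name__=="__main__": fit(read_camera("top"),read_camera("side"))
E
python3 fit.py
```

```text
top r [238.8 197.5] 39
top g [177.7 239.9] 80
top b [284.5 199.1] 40
top ring ((242.78253173828125, 239.22166442871094), (66.82012176513672, 68.90386199951172), 49.28548049926758)
side r [223.6 251.6] 75
side g [251.4 328.8] 190
side b [250.  200.5] 117
side ring ((277.2784118652344, 261.6112365722656), (74.76543426513672, 91.63473510742188), 90.22688293457031)
[ 5.30907e+02 -4.29440e+01 -2.37000e-01 -2.00000e-02 -9.87000e-01
  5.09750e+01]
[[0.2, -0.4], [0.2, -0.1], [0.2, 1.2], [-0.5, 0.0], [0.1, -0.0], [0.0, 3.2], [0.2, -0.6], [0.1, -1.9]]
{'r': [635.9, -45.1, 39.0], 'b': [605.3, -155.6, 65.0], 'g': [547.9, 112.4, 51.0]}
```

send_rows(rows=[[0.33,-0.18,0,0,0,-0.035,0],[0.67,-0.36,0,0,0,-0.07,0],[1.0,-0.53,0,0,0,-0.0946,0],[1.0,-0.53,0,0,0,-0.0946,0]])

```text
time: 0.63
tool_pos: [253.9, -492.9, 256.8]
tool_rot: [0.957, 0.292, 0.001, -0.0]
wrist_force: [-0.2, 0.3, -0.5]
width: 39.1
```

send_rows(rows=[[0.35,-0.07,0,0,0,0,0],[0.7,-0.14,0,0,0,0,0],[1.0,-0.2,0,0,0,0,0]])

```text
time: 0.88
tool_pos: [323.6, -423.5, 256.3]
tool_rot: [0.958, 0.287, 0.0, 0.0]
wrist_force: [0.9, 0.5, 0.3]
width: 0.3
```

send_rows(rows=[[0.35,-0.07,0,0,0,0,0],[0.7,-0.14,0,0,0,0,0],[1.0,-0.2,0,0,0,0,0]])

```text
time: 1.13
tool_pos: [396.3, -351.5, 256.5]
tool_rot: [0.958, 0.287, 0.0, 0.0]
wrist_force: [0.5, 0.2, 0.4]
width: 0.4
```

send_rows(rows=[[0.35,-0.07,0,0,0,0,0],[0.7,-0.14,0,0,0,0,0],[1.0,-0.2,0,0,0,0,0],[1.0,-0.2,0,0,0,0,0]])

```text
time: 1.47
tool_pos: [470.4, -277.7, 256.4]
tool_rot: [0.957, 0.289, 0.001, -0.0]
wrist_force: [0.2, 0.1, 0.2]
width: 0.0
```

```bash
python3 -c "
from h import *
s=sense();print(s['time'],s['tool_pos'],s['tool_rot'],s['joint_pos'],s['width'],tip_reach)"
```

```text
1.4667 [ 470.3749809  -277.71116616  256.35851642] [ 9.57213246e-01  2.89382596e-01  6.55756422e-04 -2.92576815e-04] [-7.73627650e-01 -6.05249495e-02 -6.94673044e-02  1.56173359e+00
  1.43107592e-03  1.78080139e+00] 0.007232589824510605 25.0
```

send_rows(rows=[[0.35,-0.07,0,0,0,0,0],[0.7,-0.14,0.3,0,0,0,0],[1.0,-0.2,0.6,0,0,0,0],[1.0,-0.2,0.6,0,0,0,0]])

```text
time: 1.8
tool_pos: [540.5, -205.9, 191.2]
tool_rot: [0.957, 0.289, -0.001, -0.002]
wrist_force: [-0.1, 0.8, -2.0]
width: 0.3
```

send_rows(rows=[[0.2,-0.03,0.3,0,0,0,0],[0.4,-0.07,0.6,0,0,0,0],[0.4,-0.07,0.8,0,0,0,0],[0.4,-0.07,0.8,0,0,0,0],[0.4,-0.07,0.8,0,0,0,0]])

```text
time: 2.22
tool_pos: [568.7, -181.8, 115.8]
tool_rot: [0.958, 0.287, -0.001, -0.001]
wrist_force: [-0.8, -0.0, 1.3]
width: 0.1
```

```bash
python3 - <<'E'
from h import *
s=sense();print(s['time'],s['tool_pos'],s['wrist_force'])
T,S=read_camera("top"),read_camera("side")
p=s['tool_pos']+[0,0,-25]
print("tip px",proj(T,p),proj(S,p),"knob",proj(T,[605,-156,65]),proj(S,[605,-156,65]))
im=np.hstack([cv2.resize(T["frame"][160:300,220:360],(400,400),interpolation=3),cv2.resize(S["frame"][120:290,180:350],(400,400),interpolation=3)])
cv2.imwrite("pics/a.png",im[:,:,::-1])
E
```

```text
2.2167 [ 568.66996805 -181.84412796  115.7558057 ] [-0.81729102 -0.02187884  1.30417814]
tip px [[298.03706673 211.07955473]] [[269.78036541 187.66447812]] knob [[284.86481595 200.41959484]] [[250.21125672 203.58693215]]
```

View pics/a.png

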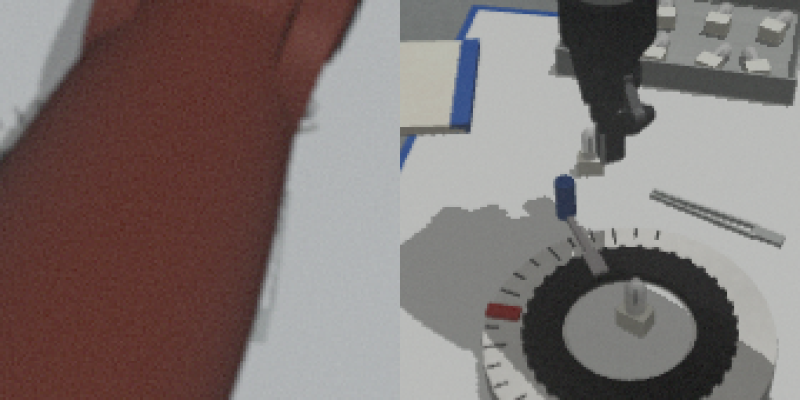

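The side view shows the fingertips at crop (612,160), where I predicted them. They are clear of the knob (565,197) and on its clockwise side. Next I'll work out the arc rows.

```bash
cat > arc.py <<'E'
import sys; from h import *
from scipy.spatial.transform import Rotation as R
C=np.array([531,-43.]); s=sense(); p=s['tool_pos']; Q=R.from_quat(s['tool_rot'])
def rows(L,z):
    for ph,d in L:
        er=np.array([np.cos(ph),np.sin(ph)]); et=np.array([-er[1],er[0]])
        t=np.r_[C+135*er-d*et,z]; Rt=R.from_matrix(np.c_[np.r_[et,0],np.r_[er*1,0],[0,0,-1]])
        x=Q.inv().apply(t-p)/100; w=(Q.inv()*Rt).as_rotvec()/np.pi
        print(round(ph,3),d,[*x.round(3).tolist(),*w.round(4).tolist(),0],t.round())
a,b,d0,d1,n,z=map(float,sys.argv[1:]); n=int(n)
print(p,s['wrist_force']); rows(list(zip(np.linspace(a,b,n+1)[1:],np.linspace(d0,d1,n+1)[1:])),z)
E
python3 arc.py -.987 -.987 44 44 1 80; python3 arc.py -.987 -.6 44 19 10 80
```

```text
[ 569.99146909 -182.97997895  118.32928064] [ 0.59158105  0.27869138 -0.40522773]
-0.987 44.0 [0.006, -0.034, 0.383, 0.0007, -0.0002, -0.0005, 0] [ 569. -180.   80.]
[ 569.99146909 -182.97997895  118.32928064] [ 0.59158105  0.27869138 -0.40522773]
-0.948 41.5 [0.083, -0.019, 0.383, 0.0007, -0.0002, -0.0129, 0] [ 576. -177.   80.]
-0.91 39.0 [0.161, -0.008, 0.383, 0.0007, -0.0002, -0.0252, 0] [ 583. -173.   80.]
-0.871 36.5 [0.24, -0.001, 0.383, 0.0007, -0.0002, -0.0375, 0] [ 590. -170.   80.]
-0.832 34.0 [0.318, 0.002, 0.384, 0.0007, -0.0002, -0.0498, 0] [ 597. -166.   80.]
-0.794 31.5 [0.396, 0.001, 0.384, 0.0007, -0.0002, -0.0621, 0] [ 603. -161.   80.]
-0.755 29.0 [0.474, -0.004, 0.384, 0.0007, -0.0002, -0.0745, 0] [ 609. -157.   80.]
-0.716 26.5 [0.552, -0.013, 0.384, 0.0007, -0.0001, -0.0868, 0] [ 615. -152.   80.]
-0.677 24.0 [0.629, -0.026, 0.384, 0.0007, -0.0001, -0.0991, 0] [ 621. -146.   80.]
-0.639 21.5 [0.705, -0.043, 0.384, 0.0007, -0.0001, -0.1114, 0] [ 627. -141.   80.]
-0.6 19.0 [0.779, -0.063, 0.384, 0.0007, -0.0001, -0.1237, 0] [ 632. -135.   80.]
```

send_rows(rows=[[0,-0.03,0.2,0,0,0,0],[0,-0.03,0.38,0,0,0,0],[0,-0.03,0.38,0,0,0,0],[0.05,-0.03,0.38,0,0,0,0],[0.1,-0.025,0.38,0,0,-0.003,0],[0.14,-0.025,0.38,0,0,-0.006,0],[0.16,-0.02,0.38,0,0,-0.008,0],[0.18,-0.02,0.38,0,0,-0.01,0],[0.2,-0.02,0.38,0,0,-0.012,0],[0.22,-0.02,0.38,0,0,-0.014,0],[0.24,-0.015,0.38,0,0,-0.016,0],[0.26,-0.015,0.38,0,0,-0.018,0],[0.28,-0.01,0.38,0,0,-0.022,0],[0.3,-0.01,0.38,0,0,-0.026,0],[0.32,-0.01,0.38,0,0,-0.03,0],[0.34,-0.01,0.38,0,0,-0.034,0],[0.36,-0.01,0.38,0,0,-0.038,0],[0.38,-0.01,0.38,0,0,-0.042,0],[0.4,-0.01,0.38,0,0,-0.046,0],[0.4,-0.01,0.38,0,0,-0.046,0]])

```text
time: 3.98
tool_pos: [602.7, -158.7, 78.3]
tool_rot: [0.934, 0.356, 0.0, -0.0]
wrist_force: [-0.2, -0.3, 0.9]
width: -0.1
```

```bash
cat > look.py <<'E'
import sys; from h import *
s=sense(); S=read_camera("side"); print(s['time'],s['tool_pos'],s['wrist_force'])
C=np.array([531,-43.])
f=S["frame"].astype(float); e=f[...,2]-np.maximum(f[...,0],f[...,1])
m=(e>18).astype(np.uint8); m[:150]=0; m[280:]=0; m[:,:205]=0; m[:,300:]=0
_,l,st,ce=cv2.connectedComponentsWithStats(m)
for i in range(1,len(st)):
    if st[i,4]>20:
        g=lambda ph:(proj(S,[C[0]+135*np.cos(ph[0]),C[1]+135*np.sin(ph[0]),65])[0]-ce[i])*[1,.3]
        r=least_squares(g,[float(sys.argv[2])]); print("knob",ce[i],st[i],"phi",r.x,r.fun)
cv2.imwrite("pics/"+sys.argv[1],cv2.resize(S["frame"][130:300,180:350],(600,600),interpolation=3)[:,:,::-1])
E
python3 look.py b.png -.8; python3 arc.py -.8 -.4 19 19 12 80
```

```text
3.9833 [ 602.73685425 -158.66716029   78.29660574] [-0.20252338 -0.25100992  0.90047572]
knob [207.81132075 160.9245283 ] [205 150   8  26 159] phi [-0.30709808] [ 7.08197975 19.56185775]
knob [242.17647059 205.42016807] [238 197   9  19 119] phi [-0.85828348] [0.04043174 0.32238168]
[ 602.60392967 -158.68162036   78.27717675] [-0.65999906  0.07312783  0.45760815]
-0.767 19.0 [0.148, 0.021, -0.017, -0.0, -0.0001, -0.0242, 0] [ 615. -150.   80.]
-0.733 19.0 [0.194, 0.023, -0.017, -0.0, -0.0001, -0.0348, 0] [ 619. -147.   80.]
-0.7 19.0 [0.239, 0.023, -0.017, -0.0, -0.0001, -0.0454, 0] [ 622. -145.   80.]
-0.667 19.0 [0.285, 0.022, -0.017, -0.0, -0.0001, -0.056, 0] [ 625. -141.   80.]
-0.633 19.0 [0.33, 0.02, -0.017, -0.0, -0.0001, -0.0667, 0] [ 629. -138.   80.]
-0.6 19.0 [0.375, 0.016, -0.017, -0.0, -0.0001, -0.0773, 0] [ 632. -135.   80.]
-0.567 19.0 [0.42, 0.011, -0.017, -0.0, -0.0001, -0.0879, 0] [ 635. -132.   80.]
-0.533 19.0 [0.465, 0.004, -0.017, -0.0, -0.0001, -0.0985, 0] [ 638. -128.   80.]
-0.5 19.0 [0.51, -0.005, -0.017, -0.0, -0.0001, -0.1091, 0] [ 640. -124.   80.]
-0.467 19.0 [0.554, -0.015, -0.017, -0.0, -0.0001, -0.1197, 0] [ 643. -121.   80.]
-0.433 19.0 [0.598, -0.026, -0.017, -0.0, -0.0001, -0.1303, 0] [ 646. -117.   80.]
-0.4 19.0 [0.642, -0.039, -0.017, -0.0, -0.0001, -0.1409, 0] [ 648. -113.   80.]
```

View pics/b.png

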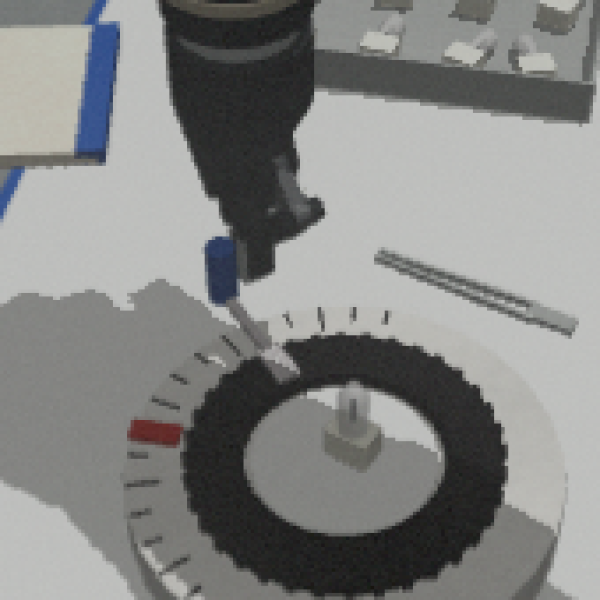

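The knob (crop (220,270)) is touching the fingers and has already moved to about -0.86 rad, so the contact offset is about 21 mm. I'll carry on around the arc.

```bash
python3 arc.py -.86 -.34 21 21 15 79|cut -c1-75
```

```text
[ 602.60392967 -158.68162036   78.27717675] [-0.65999906  0.07312783  0.457
-0.825 21.0 [0.049, 0.013, -0.007, -0.0, -0.0001, -0.0055, 0] [ 607. -156. 
-0.791 21.0 [0.096, 0.019, -0.007, -0.0, -0.0001, -0.0166, 0] [ 611. -154. 
-0.756 21.0 [0.143, 0.023, -0.007, -0.0, -0.0001, -0.0276, 0] [ 615. -151. 
-0.721 21.0 [0.19, 0.025, -0.007, -0.0, -0.0001, -0.0386, 0] [ 619. -148.  
-0.687 21.0 [0.238, 0.026, -0.007, -0.0, -0.0001, -0.0497, 0] [ 622. -145. 
-0.652 21.0 [0.285, 0.025, -0.007, -0.0, -0.0001, -0.0607, 0] [ 626. -142. 
-0.617 21.0 [0.332, 0.023, -0.007, -0.0, -0.0001, -0.0718, 0] [ 629. -138. 
-0.583 21.0 [0.379, 0.019, -0.007, -0.0, -0.0001, -0.0828, 0] [ 632. -135. 
-0.548 21.0 [0.426, 0.013, -0.007, -0.0, -0.0001, -0.0938, 0] [ 635. -131. 
-0.513 21.0 [0.473, 0.005, -0.007, -0.0, -0.0001, -0.1049, 0] [ 638. -128. 
-0.479 21.0 [0.52, -0.004, -0.007, -0.0, -0.0001, -0.1159, 0] [ 641. -124. 
-0.444 21.0 [0.566, -0.014, -0.007, -0.0, -0.0001, -0.1269, 0] [ 644. -120.
-0.409 21.0 [0.612, -0.027, -0.007, -0.0, -0.0001, -0.138, 0] [ 646. -116. 
-0.375 21.0 [0.657, -0.04, -0.007, -0.0, -0.0001, -0.149, 0] [ 649. -112.  
-0.34 21.0 [0.702, -0.056, -0.007, -0.0, -0.0001, -0.16, 0] [ 651. -108.
```

send_rows(rows=[[0.03,0.01,0,0,0,-0.005,0],[0.07,0.015,0,0,0,-0.01,0],[0.11,0.02,0,0,0,-0.02,0],[0.15,0.023,0,0,0,-0.03,0],[0.19,0.025,0,0,0,-0.039,0],[0.238,0.026,0,0,0,-0.05,0],[0.285,0.025,0,0,0,-0.061,0],[0.332,0.023,0,0,0,-0.072,0],[0.38,0.019,0,0,0,-0.083,0],[0.426,0.013,0,0,0,-0.094,0],[0.473,0.005,0,0,0,-0.105,0],[0.52,-0.004,0,0,0,-0.116,0],[0.566,-0.014,0,0,0,-0.127,0],[0.612,-0.027,0,0,0,-0.138,0],[0.657,-0.04,0,0,0,-0.149,0],[0.68,-0.048,0,0,0,-0.155,0],[0.702,-0.056,0,0,0,-0.16,0],[0.702,-0.056,0,0,0,-0.16,0]])

```text
time: 5.53
tool_pos: [651.4, -107.7, 78.2]
tool_rot: [0.816, 0.578, 0.0, 0.0]
wrist_force: [-0.2, -0.7, -0.2]
width: -0.1
```

```bash
python3 look.py c.png -.34;python3 arc.py -.34 -.1 21 21 8 79|cut -c1-75
```

```text
5.5333 [ 651.3920586  -107.65825741   78.23480203] [-0.20399146 -0.6868176  -0.15468095]
knob [216.09558824 223.69852941] [211 215  10  19 136] phi [-0.34053566] [0.09346495 0.27628687]
[ 651.29458379 -107.87343878   78.2860502 ] [-0.79867324  0.07766705  0.061
-0.31 21.0 [0.041, 0.005, -0.007, 0.0, -0.0, -0.0097, 0] [ 653. -104.   79.
-0.28 21.0 [0.082, 0.01, -0.007, 0.0, -0.0, -0.0193, 0] [ 655. -100.   79.]
-0.25 21.0 [0.123, 0.013, -0.007, 0.0, -0.0, -0.0288, 0] [657. -97.  79.]
-0.22 21.0 [0.164, 0.015, -0.007, 0.0, -0.0, -0.0384, 0] [658. -93.  79.]
-0.19 21.0 [0.205, 0.016, -0.007, 0.0, -0.0, -0.0479, 0] [660. -89.  79.]
-0.16 21.0 [0.246, 0.015, -0.007, 0.0, -0.0, -0.0575, 0] [661. -85.  79.]
-0.13 21.0 [0.286, 0.014, -0.007, 0.0, -0.0, -0.067, 0] [662. -81.  79.]
-0.1 21.0 [0.327, 0.011, -0.007, 0.0, -0.0, -0.0766, 0] [663. -77.  79.]
```

send_rows(rows=[[0.02,0.002,0,0,0,-0.005,0],[0.041,0.005,0,0,0,-0.01,0],[0.082,0.01,0,0,0,-0.019,0],[0.123,0.013,0,0,0,-0.029,0],[0.164,0.015,0,0,0,-0.038,0],[0.205,0.016,0,0,0,-0.048,0],[0.246,0.015,0,0,0,-0.058,0],[0.286,0.014,0,0,0,-0.067,0],[0.31,0.013,0,0,0,-0.072,0],[0.327,0.011,0,0,0,-0.077,0],[0.327,0.011,0,0,0,-0.077,0]])

```text
time: 6.5
tool_pos: [663.3, -77.2, 78.3]
tool_rot: [0.741, 0.672, 0.0, 0.0]
wrist_force: [0.1, -0.1, 0.6]
width: 0.2
```

```bash
sed -i 's/m\[:150\]=0/m[:190]=0/; s/:205\]=0/:180]=0/; s/\[130:300,180:350\],(600,600)/[190:300,180:320],(763,600)/' look.py; python3 look.py d.png -.1;python3 arc.py -.1 0.02 21 21 6 79|cut -c1-75
```

```text
6.5 [663.25405954 -77.17652428  78.30466898] [ 0.10999496 -0.06881405  0.56725202]
knob [208.09395973 235.2885906 ] [203 226  10  20 149] phi [-0.10153143] [0.15682867 0.26653222]
[663.16216355 -77.36127787  78.3023723 ] [ 0.0331129  -0.11239191  0.790002
-0.08 21.0 [0.027, 0.005, -0.007, 0.0, -0.0, -0.0058, 0] [664. -75.  79.]
-0.06 21.0 [0.054, 0.008, -0.007, 0.0, -0.0, -0.0122, 0] [664. -72.  79.]
-0.04 21.0 [0.081, 0.011, -0.007, 0.0, -0.0, -0.0186, 0] [665. -69.  79.]
-0.02 21.0 [0.108, 0.013, -0.007, 0.0, -0.0, -0.0249, 0] [666. -67.  79.]
0.0 21.0 [0.136, 0.015, -0.007, 0.0, -0.0, -0.0313, 0] [666. -64.  79.]
0.02 21.0 [0.163, 0.016, -0.007, 0.0, -0.0, -0.0377, 0] [666. -61.  79.]
```

View pics/d.png

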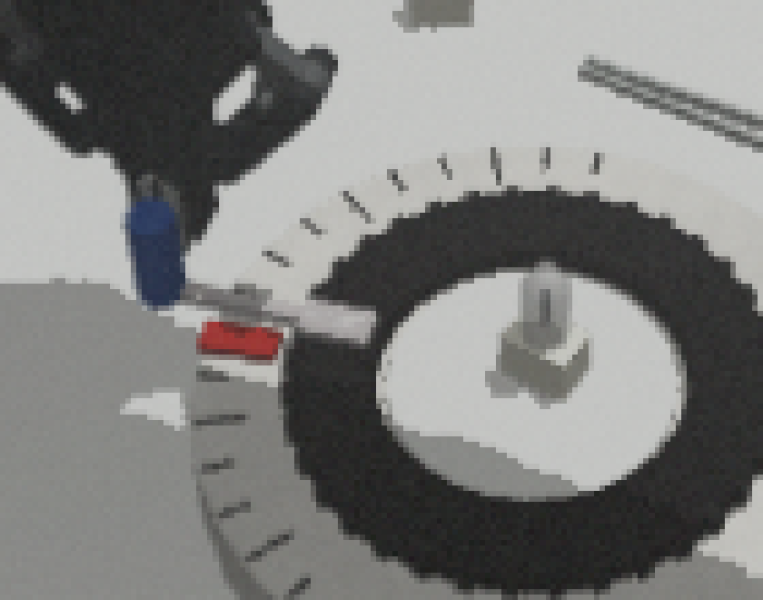

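The lever is just short of the red mark (crop (240,340)). I'll measure the bar's centre line directly at z = 50 against the mark at z = 40.

```bash
cat > lever.py <<'E'
import sys; from h import *
S=read_camera("side"); g=S["frame"].astype(float).mean(2); phi=float(sys.argv[1]); C=np.array([530.,-43])
# render-free check: profile across the bar (tangential) at several radii, z=50
from scipy.ndimage import map_coordinates
for r in (92,98,104,110,116):
    t=np.arange(-14,15,1.); e=np.array([np.cos(phi),np.sin(phi)]); n=np.array([-e[1],e[0]])
    P=np.c_[C+r*e+t[:,None]*n,50+0*t]; q=proj(S,P); print(r,(C+r*e).round(1),map_coordinates(g,[q[:,1],q[:,0]],order=1).round().astype(int).tolist())
E
python3 lever.py -.1; python3 - <<'E'
from h import *
S=read_camera("side")
for uv in((214.9,243.6),(235,247.8)): print(ray(S,uv,50))
E
```

```text
92 [621.5 -52.2] [189, 189, 189, 190, 190, 190, 190, 190, 189, 188, 183, 178, 174, 170, 168, 160, 150, 138, 121, 104, 112, 128, 140, 123, 97, 84, 81, 81, 87]
98 [627.5 -52.8] [189, 190, 189, 190, 189, 188, 178, 156, 131, 134, 136, 136, 135, 131, 136, 140, 134, 114, 98, 95, 98, 103, 111, 117, 108, 89, 75, 80, 87]
104 [633.5 -53.4] [189, 189, 189, 189, 187, 177, 158, 133, 117, 109, 104, 107, 111, 114, 114, 112, 105, 99, 95, 95, 97, 105, 112, 110, 98, 84, 76, 71, 73]
110 [639.5 -54. ] [193, 193, 191, 189, 187, 182, 176, 151, 126, 117, 112, 104, 109, 114, 113, 110, 107, 103, 99, 95, 102, 110, 119, 125, 129, 113, 95, 86, 89]
116 [645.4 -54.6] [195, 195, 195, 195, 196, 196, 196, 195, 194, 188, 181, 157, 132, 114, 113, 112, 108, 101, 96, 109, 124, 145, 169, 192, 191, 190, 184, 175, 173]
[652.98740321 -53.01899804  50.        ]
[612.75555419 -48.97116334  50.        ]
```

send_rows(rows=[[0.02,0.003,0,0,0,-0.004,0],[0.04,0.006,0,0,0,-0.008,0],[0.06,0.008,0,0,0,-0.013,0],[0.075,0.01,0,0,0,-0.017,0],[0.09,0.012,0,0,0,-0.021,0],[0.09,0.012,0,0,0,-0.021,0],[0.09,0.012,0,0,0,-0.021,0],[0.07,0.012,0,0,0,-0.021,0],[0,0.012,0,0,0,-0.021,0],[-0.15,0.01,0,0,0,-0.021,0],[-0.15,0.01,-0.3,0,0,-0.021,0],[-0.15,0.01,-0.6,0,0,-0.021,0],[-0.5,0.01,-0.8,0,0,-0.021,0],[-0.8,0.01,-0.8,0,0,-0.021,0],[-1.0,0.01,-0.8,0,0,-0.021,0],[-1.0,0.01,-0.8,0,0,-0.021,0]])

```text
time: 7.98
tool_pos: [653.6, -182.8, 158.8]
tool_rot: [0.72, 0.694, -0.0, 0.001]
wrist_force: [0.8, 0.2, -0.4]
width: 0.3
```

send_rows(rows=[[-0.35,-0.2,0,0,0,0,0],[-0.7,-0.4,0,0,0,0,0],[-1.0,-0.6,0,0,0,0,0],[-1.0,-0.6,0,0,0,0,0]])

```text
time: 8.32
tool_pos: [587.6, -280.8, 158.1]
tool_rot: [0.72, 0.694, -0.001, 0.0]
wrist_force: [0.3, 0.3, 0.5]
width: -0.0
```

```bash
cat > two.py <<'E'
import sys; from h import *
s=sense(); print(s['time'],s['tool_pos'],s['wrist_force'])
T,S=read_camera("top"),read_camera("side")
a=cv2.resize(T["frame"][180:260,205:285],(400,400),interpolation=3); b=cv2.resize(S["frame"][210:280,190:260],(400,400),interpolation=3)
cv2.imwrite("pics/"+sys.argv[1],np.hstack([a,b])[:,:,::-1])
f=lambda c,n,r=14:blob(c,"b",n,r)
t,na=f(T,(242,188)); q,nb=f(S,(206,238)); print(t,na,q,nb)
if na and nb: print("knob ray z65", ray(T,t,70),ray(S,q,65))
P=np.array([[634.6,-44.5,40]]); print("mark px",proj(T,P),proj(S,P))
E
python3 two.py e.png
```

```text
8.3167 [ 587.56650954 -280.77622139  158.09318369] [0.26238763 0.29646925 0.47029687]
[237.07630352 181.47520136] 54 [206.38191577 236.67196532] 150
knob ray z65 [667.2519866  -47.10446323  70.        ] [668.45625045 -54.91375517  65.        ]
mark px [[238.79479652 197.55015383]] [[223.65071412 251.56652757]]
```

View pics/e.png

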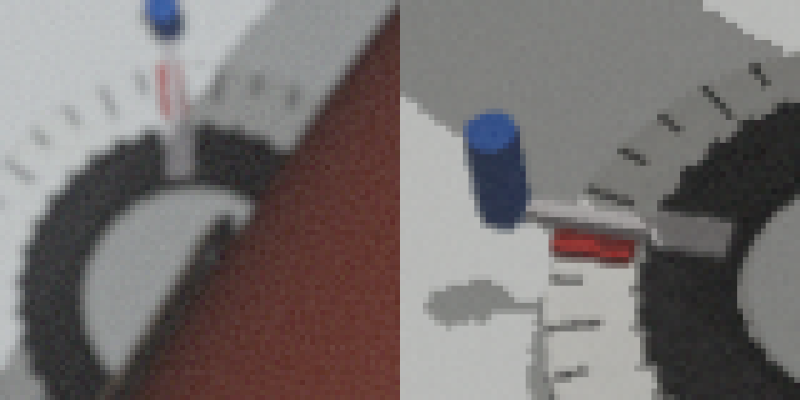

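Both views show the lever over the red mark, with red visible on both sides of the bar in the top crop at (163,90) and (181,90). By the numbers it is about 1.6 mm short. Before pressing I'll check the red stripes' balance.

```bash
python3 - <<'E'
from h import *
from scipy.ndimage import map_coordinates
T=read_camera("top"); f=T["frame"].astype(float); e=f[...,0]-f[...,1:].max(2)
y=np.arange(-56,-32,1.)
for x in(626,630,634,638,642,646):
    q=proj(T,np.c_[x+0*y,y,40+0*y]); print(x,map_coordinates(e,[q[:,1],q[:,0]],order=1).round().astype(int).tolist())
print(y[[0,-1]], blob(T,"g",(179,240))[0])
E
```

```text
626 [0, 0, 1, 4, 7, 9, 10, 10, 8, 6, 7, 10, 14, 22, 31, 33, 30, 26, 16, 7, 1, -2, -5, -6]
630 [-2, -2, -1, 3, 6, 8, 10, 10, 7, 5, 7, 9, 13, 22, 30, 31, 31, 26, 16, 6, 1, -3, -5, -5]
634 [-4, -4, -3, -1, 2, 6, 9, 9, 7, 7, 6, 7, 14, 22, 27, 31, 34, 25, 15, 8, 3, -3, -4, -5]
638 [-4, -4, -2, 0, 5, 9, 12, 12, 12, 10, 8, 10, 17, 24, 30, 36, 36, 28, 19, 11, 2, -3, -4, -6]
642 [-4, -4, -3, -1, 4, 9, 10, 11, 11, 10, 8, 13, 20, 27, 35, 43, 36, 27, 18, 9, 0, -2, -4, -5]
646 [-5, -3, -1, 1, 3, 5, 8, 10, 9, 7, 7, 12, 18, 25, 33, 36, 30, 24, 15, 6, -1, -4, -6, -6]
[-56. -33.] [177.77242084 239.98529111]
```

The stripes are about 4.5 mm and 1.5 mm. With parallax, the bar is about 2 mm short of centre, well inside the 5 mm limit. I'll leave it and move over the lamp at height to the button.

send_rows(rows=[[0.0,0,-0.4,0,0,0,0],[0.35,-0.05,-0.4,0,0,0,0],[0.7,-0.1,-0.4,0,0,0,0],[1.0,-0.14,-0.4,0,0,0,0]])

```text
time: 8.8
tool_pos: [580.7, -172.5, 199.0]
tool_rot: [0.718, 0.696, 0.0, 0.0]
wrist_force: [0.7, 0.6, 0.2]
width: 0.2
```

send_rows(rows=[[0.35,-0.05,0,0,0,0,0],[0.7,-0.1,0,0,0,0,0],[1.0,-0.14,0,0,0,0,0]])

```text
time: 9.05
tool_pos: [569.3, -71.1, 198.4]
tool_rot: [0.718, 0.696, 0.0, -0.0]
wrist_force: [0.7, 1.0, -0.4]
width: 0.1
```

send_rows(rows=[[0.35,-0.05,0,0,0,0,0],[0.7,-0.1,0,0,0,0,0],[1.0,-0.14,0,0,0,0,0]])

```text
time: 9.3
tool_pos: [558.4, 29.3, 198.4]
tool_rot: [0.718, 0.696, 0.0, -0.0]
wrist_force: [0.3, -0.0, 1.0]
width: 0.1
```

send_rows(rows=[[0.35,-0.05,0,0,0,0,0],[0.7,-0.1,0,0,0,0,0],[0.9,-0.13,0,0,0,0,0],[0.9,-0.13,0,0,0,0,0],[0.9,-0.13,0,0,0,0,0]])

```text
time: 9.72
tool_pos: [548.5, 118.3, 198.3]
tool_rot: [0.717, 0.697, -0.0, 0.0]
wrist_force: [0.4, -0.8, 0.3]
width: -0.5
```

```bash
cat > btn.py <<'E'
import sys; from h import *
from scipy.spatial.transform import Rotation as R
s=sense(); p=s['tool_pos']; print(s['time'],p,s['wrist_force'],s['joint_pos'].round(2))
print(R.from_quat(s['tool_rot']).inv().apply(np.array([548,112.5,p[2]])-p)/100)
S=read_camera("side"); print(proj(S,p-[0,0,25]))
cv2.imwrite("pics/"+sys.argv[1],cv2.resize(S["frame"][200:380,180:340],(640,720),interpolation=3)[:600,:,::-1])
E
python3 btn.py f.png
```

```text
9.7167 [548.49212313 118.26554641 198.29430981] [ 0.43497417 -0.84149879  0.31405527] [-0.02 -0.02 -0.13  1.46 -0.    1.58]
[-5.77738170e-02 -3.24916607e-03  6.80686418e-06]
[[246.21201933 287.88647172]]
```

send_rows(rows=[[-0.055,0,0.3,0,0,0,0],[-0.055,0,0.65,0,0,0,0],[-0.055,0,1.0,0,0,0,0],[-0.055,0,1.0,0,0,0,0],[-0.055,0,1.0,0,0,0,0]])

```text
time: 10.18
tool_pos: [547.3, 110.1, 97.1]
tool_rot: [0.719, 0.695, -0.001, -0.001]
wrist_force: [0.0, -0.5, 1.9]
width: -0.1
```

```bash
python3 btn.py g.png
```

```text
10.1833 [547.28712641 110.13975797  97.10278425] [ 0.02535618 -0.54050593  1.94134113] [-0.04  0.02 -0.28  1.27 -0.    1.57]
[ 2.38299119e-02  6.32673495e-03 -2.90042694e-05]
[[251.54668409 320.78539162]]
```

View pics/g.png

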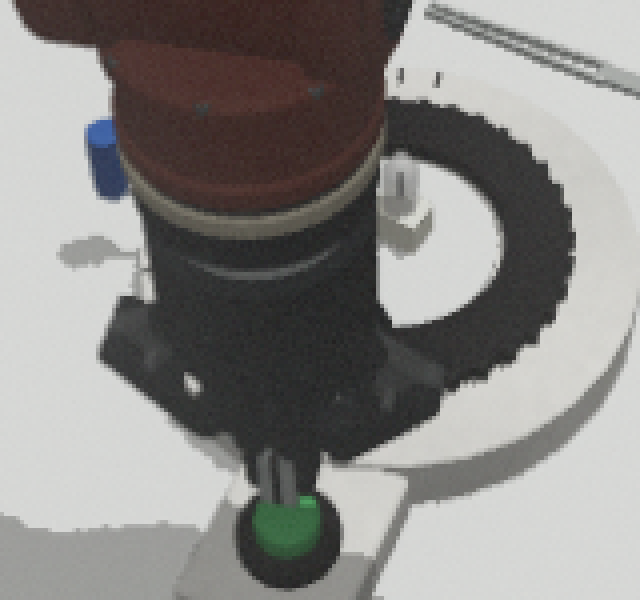

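The fingertips (285,500) are right above the green button (287,525). I'll press in small steps and watch the force.

send_rows(rows=[[0.02,0,0.08,0,0,0,0],[0.02,0,0.15,0,0,0,0],[0.02,0,0.18,0,0,0,0],[0.02,0,0.2,0,0,0,0],[0.02,0,0.22,0,0,0,0],[0.02,0,0.22,0,0,0,0]])

```text
time: 10.73
tool_pos: [548.8, 112.9, 76.3]
tool_rot: [0.719, 0.695, 0.0, 0.0]
wrist_force: [-0.9, -0.9, 1.8]
width: -0.2
```

send_rows(rows=[[0,0,0.01,0,0,0,0],[0,0,0.02,0,0,0,0],[0,0,0.03,0,0,0,0],[0,0,0.03,0,0,0,0],[0,0,0.03,0,0,0,0]])

```text
time: 11.15
tool_pos: [548.9, 112.9, 73.5]
tool_rot: [0.719, 0.695, 0.0, 0.0]
wrist_force: [0.2, 0.4, 3.8]
width: -0.3
```

send_rows(rows=[[0,0,0.01,0,0,0,0],[0,0,0.02,0,0,0,0],[0,0,0.02,0,0,0,0]])

```text
time: 11.4
tool_pos: [548.9, 112.9, 71.3]
tool_rot: [0.719, 0.695, 0.0, 0.0]
wrist_force: [-0.1, 0.2, 4.7]
width: -0.2
```

send_rows(rows=[[0,0,0.01,0,0,0,0],[0,0,0.015,0,0,0,0],[0,0,0.015,0,0,0,0]])

```text
time: 11.65
tool_pos: [549.0, 112.9, 70.9]
tool_rot: [0.719, 0.695, 0.0, 0.0]
wrist_force: [-3.6, 0.4, 13.4]
width: -0.2
```

The force rose to 4.7 N along the spring, then jumped to 13 N at the stop, so the button is fully down. I'll let it up and back away.

send_rows(rows=[[0,0,0,0,0,0,0],[0,0,-0.05,0,0,0,0],[0,0,-0.1,0,0,0,0],[0,0,-0.3,0,0,0,0],[0,0,-0.65,0,0,0,0],[0,0,-1.0,0,0,0,0],[0,0,-1.0,0,0,0,0]])

```text
time: 12.23
tool_pos: [551.5, 112.8, 176.8]
tool_rot: [0.719, 0.695, 0.003, 0.003]
wrist_force: [2.1, 0.1, 0.4]
width: 0.2
```

send_rows(rows=[[0.3,0,-0.2,0,0,0,0],[0.6,-0.2,-0.4,0,0,0,0],[1.0,-0.4,-0.4,0,0,0,0],[1.0,-0.4,-0.4,0,0,0,0]])

```text
time: 12.57
tool_pos: [509.9, 218.7, 211.0]
tool_rot: [0.717, 0.697, 0.001, -0.0]
wrist_force: [-0.9, -1.4, -1.1]
width: 0.0
```

send_rows(rows=[[0.3,0,0,0,0,0,0],[0.6,0,0,0,0,0,0],[1.0,0,0,0,0,0,0],[1.0,0,0,0,0,0,0]])

```text
time: 12.9
tool_pos: [514.1, 319.0, 208.3]
tool_rot: [0.717, 0.697, -0.0, -0.001]
wrist_force: [-0.4, 0.1, 0.3]
width: -0.3
```

```bash
python3 - <<'E'
from h import *
s=sense(); print(s['time'],s['tool_pos'],s['wrist_force'])
T,S=read_camera("top"),read_camera("side")
for c,n,N in((T,"top",dict(r=(239,198),g=(179,240),b=(238,184))),(S,"side",dict(r=(223,252),g=(252,330),b=(206,238)))):
    for k in "rgb": print(n,k,blob(c,k,N[k]))
a=cv2.resize(T["frame"][160:300,160:340],(514,400),interpolation=3); b=cv2.resize(S["frame"][150:370,180:337],(286,400),interpolation=3)
cv2.imwrite("pics/h.png",np.hstack([a,b])[:,:,::-1])
E
```

```text
12.9 [514.13657607 319.00203624 208.32991923] [-0.42773209  0.08953663  0.33551016]
top r (array([237. , 194.5]), 2)
top g (array([177.74587681, 239.80713564]), 71)
top b (array([236.95697674, 181.07674419]), 45)
side r (array([237., 247.]), 1)
side g (array([0., 0.]), 0)
side b (array([0., 0.]), 0)
```

View pics/h.png

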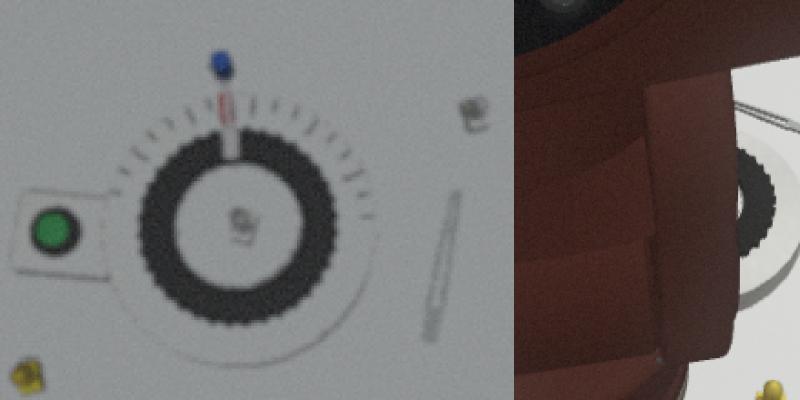

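The top view shows the lever over the mark with red on both sides (227,107). The button (55,230), both lamps (243,226) and (473,113), and the tweezers are unmoved, and the arm is clear. I'm handing in.

```bash
python3 -c "
from cell import *; print(finish_job())"
```

```text
the job is handed in; nothing more can be done
None
```

I set the ring's lever over the red mark, pressed the green button right down, let it up and handed the job in after about 13 s of robot time. No verdict was reported.

- **Lever:** I pushed the blue knob counterclockwise, from about -0.99 to -0.03 rad, with the side of the closed fingers, without pinching it. It sits about 2 mm clockwise of the mark's centre, and the limit is 5 mm. I left it there rather than push again. The last top view shows red on both sides of the bar.
- **Button:** the force rose along the spring to 4.7 N, then reached 13 N at the stop, so the button was fully down. The button's return was only seen from above; the green button looks the same as at the start.
- **Everything else:** in the last top view the mark, both lamps and the tweezers looked undisturbed by eye. The tray was outside that last crop, but the arm never went low near it. The arm ended clear of everything.

**Checks that disagreed or failed:**
- In one check the side camera put the knob about 8 mm away from where the top camera did. I put this down to the brightness-weighted blob favouring the knob's lit top, and relied on the top view and the stripe comparison.
- In the last pair of pictures the arm blocked the side camera, so the final check rests on the top view alone.

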